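# Hold a ceramic specimen flush in its microscope holder

## Task

Pick up the orange spacer with the sprung brass nose and slide it, upright, down into the one gap behind the specimen tile that is wide enough for it (in front of the shortest blue stop). With its nose, gently push the brittle tile flush along its whole length against the aluminium rail, and finish while still gripping the spacer and holding the tile pressed there, the nose squeezed in about half-way. Touch the tile only with the spacer, and leave the bottle, jar and mouse alone.

Things in the scene. Friction and masses are not known exactly. Their poses are not given: they have to be found in the camera images.
- holder: Fixed dark steel base plate of the specimen holder, 152 (x) x 172 (y) x 8 mm thick, lying on the desk; its turn about the vertical varies. Origin on its underside, 15 mm from the plate's middle towards +x. Its x axis points from the stops to the rail; z up. The rail, the tile and the three stops stand on its top face, 8 mm above the desk.
- rail: Fixed aluminium datum rail on the holder's +x (far) side, 15 mm thick, 140 mm long (y), 12 mm high. Origin: the middle of the foot of its inner face, the face that looks at the tile, on the plate's top; x axis points from the tile into the rail, y along the face, z up.
- stop_short: Shortest of three fixed blue blocks in a row on the holder's -x side, 28 mm between centres; which place it has varies. 26 mm wide (y), 12 high, 10 deep (x). Origin: middle of the foot of its back face, on the plate's top, 113 mm from the rail's inner face; the block reaches 10 mm in +x from there; the gap for the spacer is the 40 to 50 mm from its front to the tile. Axes as the rail's.
- stop_medium: Blue stop block like stop_short, but 40 mm deep (x): too little room in front of it (10 to 20 mm). Origin and axes likewise; its back is in line with the others.
- stop_long: Blue stop block like stop_short, but 46 mm deep (x): even less room in front of it (4 to 14 mm). Origin and axes likewise.
- tile_center (a point): Centre of the loose white ceramic tile with three metal pads on top, 50 (x) x 120 (y) x 12 mm, about 0.15 kg, lying on the plate 2 to 12 mm short of the rail, slightly askew. x axis towards the rail, y along it, z up. Flush: its +x face lies on the rail's inner face (centre 25 mm from it). Polished, it slides easily (friction 0.25). Brittle: no more than 25 N on it in all.
- tile_left (a point): Middle of the +y end of the tile's +x face (the edge that goes against the rail), half-way up the tile.
- tile_right (a point): Middle of the -y end of the tile's +x face, half-way up the tile.
- spacer_center (a point): Centre, half-way up, of the loose orange spacer: upright block 18 (x) x 20 (y) x 80 mm high, 0.12 kg, A spring nose with a 12 mm brass roller sticks 12 mm out of its +x face, 3.5 to 9.5 mm above the underside. x axis the way the nose points, z up. Grip at or above this centre, best across its x faces: fingertips clear the tile and stops. In the gap, its underside is at most 4 mm above the plate.
- nose_tip (a point): Front of the nose's brass roller, 6.5 mm above the spacer's underside; 21 mm in +x from the spacer's axis when free.
- nose (a joint): How far the spring nose is squeezed into the spacer, m: 0 free, 0.010 fully in. Spring 1200 N/m: half-way (0.005) presses with 6 N, fully in 12 N and rigid beyond that.
- rinse_bottle: Bystander: clear bottle, 44 mm across, 120 mm high; origin in the middle of its underside.
- sample_jar: Bystander: glass jar with green cap, 52 mm across, 60 mm high; origin in the middle of its underside.
- mouse: Bystander: black computer mouse, 105 x 60 x 34 mm; origin on its underside.
Mind the look-alikes: they are no part of the job. Of the things shaped like the part that bears tile_center, the white one is meant.

How it is judged:
At the end, for the whole second after the job is handed in: Both ends of the tile within 2 mm of the rail, pressing it with 1 to 15 N; the spacer gripped, within 12 mm of the short stop's middle, at most 5.5 mm above the plate, tilt and turn under 0.15 rad, nose squeezed 3 to 9 mm and pressing the tile over 1.5 N; at rest (x of each of tile_left, tile_right in the frame of rail above -0.002 m and contact force between tile and rail between 1 and 15 N and contact force between spacer and tile above 1.5 N and value of joint nose between 0.003 and 0.009 m and y of spacer_center in the frame of stop_short between -0.012 and 0.012 m and z of spacer_center in the frame of stop_short between 0.037 and 0.0455 m and angle between spacer_center's own z axis and vertical below 0.15 rad and angle between the x axis of spacer_center and the x axis of rail, either way round below 0.15 rad and contact force between the fingers and spacer above 2 N and linear speed of each of tile, spacer below 0.01 m/s); the arm keeps its last pose, push and grip.
It fails at once if the brittle tile takes more than 25 N (contact force between tile and anything else above 25 N).
It fails at once if the robot touches the tile itself (contact force between any of the fingers, the arm and tile above 0.5 N).
It fails at once if a bystander is shifted by more than 15 mm (distance of any of rinse_bottle, sample_jar, mouse from where it was at the start of the episode above 0.015 m).
It also fails if it takes over 38 s, if anything falls off the work surface, if the arm or the gripper's body presses on something with over 40 N, if the wrist force passes 120 N, or if a joint passes its speed limit or range.

## Robot

A 6-joint arm with a two-finger parallel gripper is mounted at the origin on the work surface. World frame = base frame: x ahead of the robot, y to its left, z up, the work surface at z = 0. Lengths are in m, angles in rad, forces in N, time in s.
With the tool pointing down it reaches from about 0.35 to 0.975 m from the base axis. Payload 4.9 kg.
Tool frame: the origin (TCP) lies on the centre line of the jaws, within the pads' length; the fingertips stand 11 mm ahead of it and the grasp point (between the pads) lies 8 mm behind it; z points along the fingers, y is the direction in which the jaws open and shut (so a half turn about z gives the same grasp; the last joint's range is limited). The gripper opens to 85 mm and grips with 20 to 120 N. Pads are 22 mm wide; open, the fingers measure 114 mm over their backs; the gripper's body (76 mm by 85 mm) begins 54 mm behind the grasp point. The pads swing forward as they close: fully open they stand 13 mm farther back than shut.
Start: joints at [-1.304, 0.053, 1.613, -0, 1.476, -0.119], TCP at [0.235, -0.579, 0.242] pointing down, gripper open.
Joint ranges: [-3.01, 3.01], [-1.01, 2.22], [0.06, 2.58], [-1.02, 4.17], [0.09, 2.62], [-3.14, 3.14]. Speed limits (rad/s): [2.57, 2.57, 3.14, 3.14, 3.14, 3.14].

## Interface

Orientations are given as a rotation vector (axis times angle).
In Python, from station import ctrl gives the robot as it stands.
- The arm moves only by the shell command python3 -m crank 'ROWS' [OPENING] [FORCE]. ROWS is JSON, a list of rows, each an object of numbers: "x", "y", "z": the shift along the tool's x, y, z as a fraction of full scale; "roll": the turn about the tool's z as a fraction of full scale. In form: [{"x": .., "y": .., "z": .., "roll": ..}, ...]. A call has 1 to 10 rows; each row shifts and turns the commanded pose from where the row before left it, along the tool's axes as they then stand; what a row does not reach is not made up. Full scale, the value 1, is 0.06 m for a shift and 0.12 rad for a turn. A row lasts 1/8 s, in which the tool goes at most 62.5 mm and 10.7 degrees, less where a joint would pass 70% of its speed; a pose out of reach is approached as far as the arm can. A call with a number of a shift or a turn outside -1 to 1 is refused whole. A call with a gripper value outside its range is refused whole. OPENING is the closure, from 0 (fully open) to 1 (shut), set as the call begins (- or left out, the last holds). The fingers move at their own pace and stop on an object; FORCE is the grip in N (left out, the last holds). Time passes only in rows, so rows that do not move let the fingers close. It gives the time, the measured TCP pose, the force and the opening at its end, in the units of the state.
- ctrl.get_obs(): the state, without advancing time (a new reading comes with each control period).
- ctrl.get_image(name): name is "scene" or "top"; returns a dict with "img" (480x640x3 uint8, red, green, blue), "K" (3x3 intrinsics, pixels), "k1" (the pictures are not rectified: a ray, as slopes to the right and down, at radius r is drawn at 1 + k1 r^2 times it, then the intrinsics apply), "rvec" (rotation vector, rad) and "tvec" (3), from world to camera coordinates, as OpenCV has them. Camera axes: x right, y down, z forward; pixel columns grow to the right and rows downward; lengths in m; the calibration is good to about 2 mm. A picture is of the moment at which its call begins. There is no depth.
- ctrl.finish_job(): hands the job in, once; it reports no verdict.
The state is a dict: "t": time; "q": joint angles; "dq": joint speeds; "effort": joint torques, N m; "tool_pos": TCP position; "tool_rot": TCP orientation; "contact_force": force on the tool from outside, world axes, zero at the start; "wrist_torque": the same for the moment, N m; "opening": finger opening in m.
Only numpy, scipy, OpenCV 4.12 (cv2) and the standard library are available. Lean on these libraries where they do the work, as an engineer would, in place of code of your own. Each camera call takes 0.05 s, during which the arm holds its last target.

## Working session

There is one attempt and no reset: what is moved stays moved. The work goes in short steps, Python scripts to look and compute and a shell command to move; the robot and the scene stay as the last step left them, time stands still between calls to the robot, and variables do not carry over. Pictures are saved under pics/ and viewed, and the job is handed in when it is done.

```bash
ls; mkdir -p pics; python3 - <<'E'
from station import ctrl
import cv2
o=ctrl.get_obs(); print(o)
for n in("scene","top"):
    d=ctrl.get_image(n); cv2.imwrite(f"pics/{n}0.png",d["img"][:,:,::-1]); print(n,d["K"],d["k1"],d["rvec"],d["tvec"])
E
```

```text
pics
{'t': 0.0, 'q': array([-1.30396337e+00,  5.33526656e-02,  1.61428224e+00, -5.12093535e-06,
        1.47601190e+00, -1.19010956e-01]), 'dq': array([-0.00182789,  0.00098175,  0.00024909,  0.00106108,  0.00106681,
        0.00024667]), 'effort': array([-1.04163182e-04, -3.93679941e+01, -3.70176065e+01, -1.75340506e-04,
        6.97853859e-03,  4.52430243e-06]), 'tool_pos': array([ 0.23504691, -0.57847177,  0.24107263]), 'tool_rot': array([-3.08130015e+00, -6.01937632e-01,  2.46093344e-04]), 'contact_force': array([ 0.03834962, -0.29226827,  0.222156  ]), 'wrist_torque': array([-0.00654686, -0.01330113, -0.04454371]), 'opening': 0.08534479040511153}
scene [[517.645079     0.         322.51781086]
 [  0.         517.645079   236.71418215]
 [  0.           0.           1.        ]] -0.09206038446050158 [ 2.05612264  1.46134154 -0.5466407 ] [-0.23119045 -0.38537795  1.3932285 ]
top [[495.62772971   0.         320.08640358]
 [  0.         495.62772971 237.64908842]
 [  0.           0.           1.        ]] -0.07708319826680542 [ 2.15530488 -2.20097845  0.14650884] [0.05494491 0.59476776 1.10233743]
```

View pics/scene0.png

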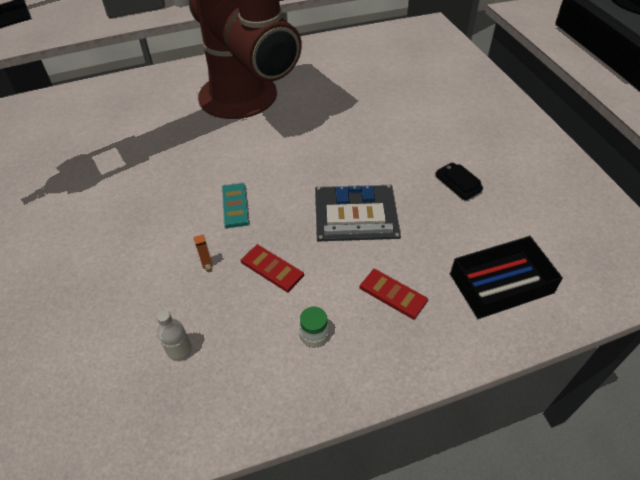

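View pics/top0.png

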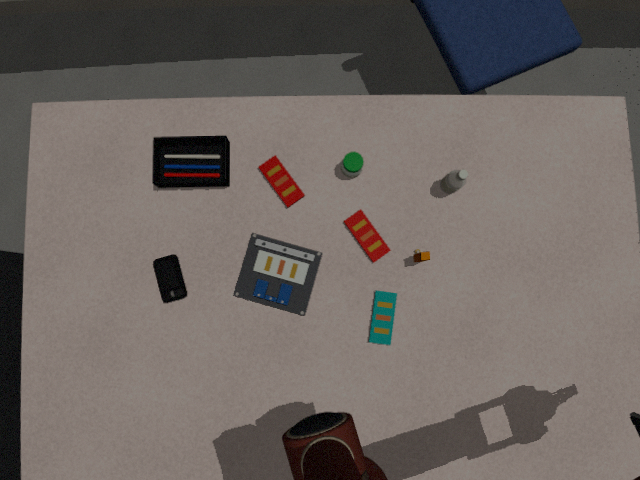

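The scene shows the holder at scene (357,212) and top (279,275), with the white tile on it. The other tiles are red, at top (282,181) and (366,236), and teal, at (383,318). The only orange block is at scene (203,252) and top (424,256), and its brass nose points towards top-left. I'll check it in close crops.

```bash
python3 - <<'E'
import cv2,numpy as np
s=cv2.imread("pics/scene0.png");t=cv2.imread("pics/top0.png")
def c(im,x,y,w,h,k): return cv2.resize(im[y:y+h,x:x+w],(w*k,h*k),interpolation=cv2.INTER_CUBIC)
a=c(s,183,225,50,50,8);b=c(t,399,231,50,50,8)
cv2.imwrite("pics/sp.png",cv2.convertScaleAbs(np.hstack([a,b]),alpha=1.6))
cv2.imwrite("pics/ho_t.png",cv2.convertScaleAbs(c(t,229,226,100,95,6),alpha=1.6))
cv2.imwrite("pics/ho_s.png",cv2.convertScaleAbs(c(s,308,178,100,70,8),alpha=1.6))
E
```

```text
(no output)
```

View pics/sp.png

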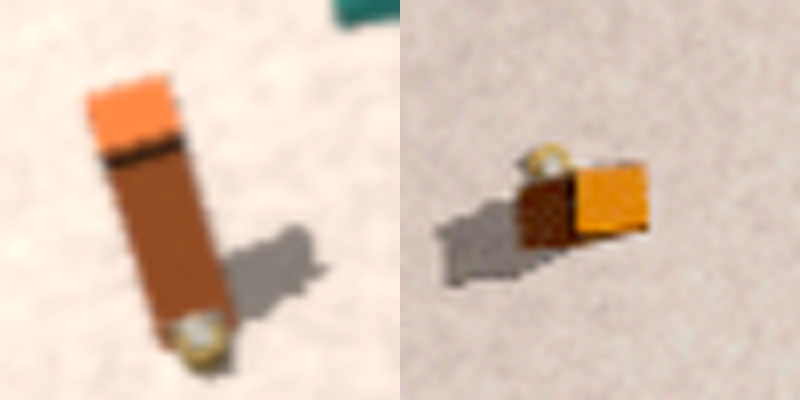

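View pics/ho_t.png

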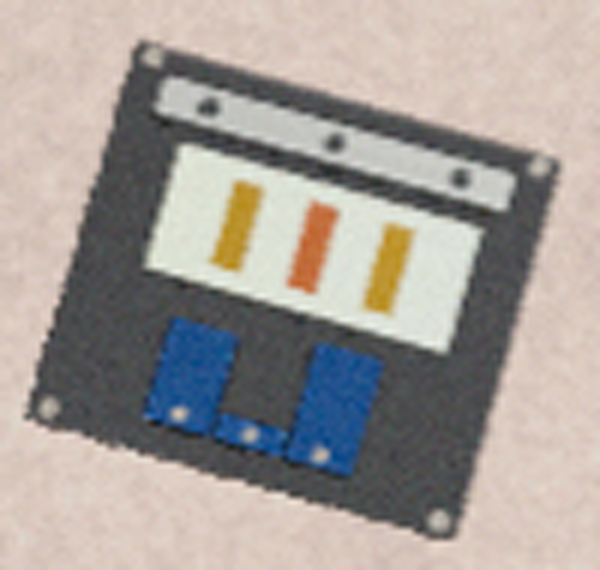

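View pics/ho_s.png

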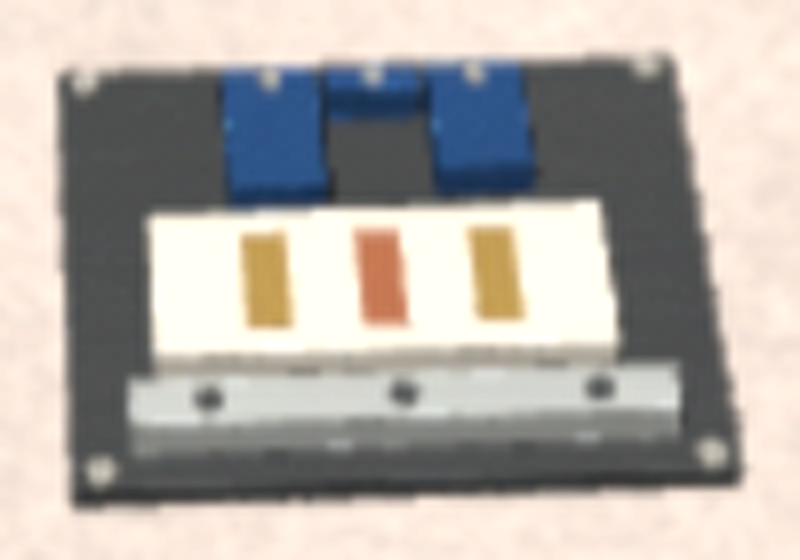

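The short stop is the middle one: at top (271,298) and scene (354,190) it sits in the recess between two deep stops. The spacer stands upright, with its nose at top (417.5,251). Next I'll measure everything from two views.

```bash
cat > h.py <<'E'
import numpy as np,cv2
from station import ctrl
def cam(n):
    d=ctrl.get_image(n); return d
def ray(d,p):
    p=np.asarray(p,float).reshape(-1,2)
    u=cv2.undistortPoints(p[:,None],d["K"],np.array([d["k1"],0,0,0.]))[:,0]
    R=cv2.Rodrigues(np.asarray(d["rvec"],float))[0]; t=np.asarray(d["tvec"],float).ravel()
    v=np.c_[u,np.ones(len(u))]@R; return -R.T@t, v/np.linalg.norm(v,axis=1)[:,None]
def onz(d,p,z):
    c,v=ray(d,p); return c+v*((z-c[2])/v[:,2])[:,None]
def tri(d1,p1,d2,p2):
    c1,v1=ray(d1,p1);c2,v2=ray(d2,p2);out=[]
    for a,b in zip(v1,v2):
        s=np.linalg.lstsq(np.c_[a,-b],c2-c1,rcond=None)[0]
        P,Q=c1+a*s[0],c2+b*s[1]; out.append(np.r_[(P+Q)/2,np.linalg.norm(P-Q)])
    return np.array(out)
def proj(d,P):
    return cv2.projectPoints(np.asarray(P,float).reshape(-1,1,3),np.asarray(d["rvec"],float),np.asarray(d["tvec"],float),d["K"],np.array([d["k1"],0,0,0.]))[0][:,0]
def blobs(img,lo,hi,roi,amin=5):
    x,y,w,h=roi; hsv=cv2.cvtColor(img[y:y+h,x:x+w],cv2.COLOR_RGB2HSV)
    m=cv2.inRange(hsv,np.array(lo),np.array(hi)); n,l,s,c=cv2.connectedComponentsWithStats(m)
    r=[]
    for i in range(1,n):
        if s[i,4]<amin: continue
        cs=cv2.findContours((l==i).astype(np.uint8),cv2.RETR_EXTERNAL,cv2.CHAIN_APPROX_NONE)[0]
        rc=cv2.minAreaRect(max(cs,key=len)); r.append((s[i,4],c[i]+[x,y],cv2.boxPoints(rc)+[x,y]))
    return sorted(r,key=lambda q:-q[0])
E
python3 - <<'E'
from h import *
np.set_printoptions(precision=4,suppress=True)
S=cam("scene");T=cam("top")
s=blobs(S["img"],(5,120,150),(20,255,255),(183,225,50,50));t=blobs(T["img"],(5,120,100),(25,255,255),(399,231,50,50))
for q in s:print("s",q)
for q in t:print("t",q)
print("top face",tri(S,s[0][1],T,t[0][1]))
def cr(x,y,ox,oy,k): return (x/k+ox-.5+.5/k,y/k+oy-.5+.5/k)
# roller ball centre
bs=cr(203,338,183,225,8);bt=cr(547-400,160,399,231,8)
print("ball",tri(S,[bs],T,[bt]),onz(T,[bt],.0065),onz(S,[bs],.0065))
# holder white corners of tile in top view; order: left-top,right-top,right-bot,left-bot
tt=[cr(*p,229,226,6) for p in [(182,145),(482,230),(446,353),(147,268)]]
ts=[cr(*p,308,178,8) for p in [(157,358),(617,345),(600,203),(150,213)]]
print("tile views",tri(T,tt,S,[ts[1],ts[0],ts[3],ts[2]]),"\n",tri(T,tt,S,ts))
rt=[cr(*p,229,226,6) for p in [(168,78),(518,172),(505,211),(157,108)]]
print("rail top z.02",onz(T,rt,.02))
ft=[cr(*p,229,226,6) for p in [(145,44),(560,160),(453,540),(27,415)]]
print("plate",onz(T,ft,.008))
bt=[cr(*p,229,226,6) for p in [(252,434),(179,414),(320,454)]]
bs=[cr(*p,308,178,8) for p in [(374,75),(473,73),(270,79)]]
print("stop dots",tri(T,bt,S,bs),tri(T,bt,S,[bs[0],bs[2],bs[1]])[:,:],"\n",onz(T,bt,.02))
E
```

```text
s (np.int32(64), array([198.875 , 238.4844]), array([[193.1765, 236.7059],
       [202.8235, 234.2941],
       [204.3529, 240.4118],
       [194.7059, 242.8235]]))
t (np.int32(71), array([424.9437, 255.4507]), array([[421., 252.],
       [429., 252.],
       [429., 259.],
       [421., 259.]]))
top face [[ 0.5465 -0.1859  0.0813  0.0002]]
ball [[ 0.5629 -0.184   0.0133  0.0006]] [[ 0.5635 -0.1852  0.0065]] [[ 0.5573 -0.1845  0.0065]]
tile views [[0.5718 0.1835 0.0199 0.    ]
 [0.537  0.0697 0.0206 0.0011]
 [0.4903 0.0842 0.0233 0.0009]
 [0.5251 0.1979 0.0217 0.0016]] 
 [[0.5578 0.1242 0.0374 0.1172]
 [0.5626 0.1216 0.0407 0.1177]
 [0.5168 0.1363 0.0421 0.1183]
 [0.5117 0.1379 0.0402 0.1163]]
rail top z.02 [[0.5977 0.1887 0.02  ]
 [0.5588 0.0549 0.02  ]
 [0.544  0.0602 0.02  ]
 [0.5862 0.193  0.02  ]]
plate [[0.6125 0.1987 0.008 ]
 [0.5641 0.0383 0.008 ]
 [0.4189 0.0826 0.008 ]
 [0.4699 0.2453 0.008 ]]
stop dots [[0.4614 0.1585 0.0231 0.0014]
 [0.4692 0.1854 0.0223 0.0003]
 [0.453  0.1323 0.0225 0.    ]] [[0.4614 0.1585 0.0231 0.0014]
 [0.4616 0.1584 0.0261 0.0554]
 [0.4638 0.1574 0.027  0.055 ]] 
 [[0.4611 0.1581 0.02  ]
 [0.4692 0.1857 0.02  ]
 [0.453  0.1324 0.02  ]]
```

```bash
python3 - <<'E'
from h import *
np.set_printoptions(precision=4,suppress=True)
S=cam("scene");T=cam("top")
def cr(x,y,ox,oy,k): return (x/k+ox-.5+.5/k,y/k+oy-.5+.5/k)
ps=[cr(*p,183,225,8) for p in [(87,95),(168,75),(185,137),(105,153)]]
pt=[cr(*p,399,231,8) for p in [(575-400,168),(646-400,162),(649-400,230),(577-400,236)]]
for d,p in((S,ps),(T,pt)):
    w=onz(d,p,.08)[:,:2]; e=np.roll(w,-1,0)-w
    print(w,"\n len",np.linalg.norm(e,axis=1),"ang",np.arctan2(e[:,1],e[:,0]),"c",w.mean(0))
R=cv2.Rodrigues(ctrl.get_obs()["tool_rot"])[0];print(R)
E
```

```text
[[ 0.5369 -0.1948]
 [ 0.5372 -0.1756]
 [ 0.5573 -0.1753]
 [ 0.5558 -0.1939]] 
 len [0.0193 0.0201 0.0186 0.019 ] ang [ 1.5556  0.014  -1.6494 -3.0911] c [ 0.5468 -0.1849]
[[ 0.5554 -0.1764]
 [ 0.5567 -0.1963]
 [ 0.5379 -0.1963]
 [ 0.5367 -0.1762]] 
 len [0.0199 0.0188 0.0201 0.0187] ang [-1.5086  3.141   1.6307 -0.0136] c [ 0.5467 -0.1863]
[[ 0.9265  0.3763 -0.0002]
 [ 0.3763 -0.9265  0.0007]
 [ 0.0001 -0.0007 -1.    ]]
```

```bash
python3 -m crank '[{"roll":-1},{"roll":-1},{"roll":-1},{"roll":-1},{"roll":-1},{"roll":-1},{"roll":-1},{"roll":-1},{"roll":-1},{"roll":-1}]' 0 60; python3 -m crank '[{"roll":-0.13,"x":0.8,"y":0.6},{"x":0.8,"y":0.6},{"x":0.8,"y":0.6},{"x":0.8,"y":0.6},{"x":0.8,"y":0.6},{"x":0.8,"y":0.6},{"x":0.8,"y":0.6},{}]'; python3 -c "
from h import *
o=ctrl.get_obs();R=cv2.Rodrigues(o['tool_rot'])[0];print(o['t'],o['tool_pos'],R[:2,1],o['q']);print((R.T@(np.array([.5467,-.1858,.16])-o['tool_pos']))/.06)"
```

```text
0.3 [ 0.23512809 -0.5788526   0.24189709] [ 0.37628544 -0.92650354] [-1.30400467e+00  5.29051133e-02  1.61336696e+00  8.00684307e-06
  1.47600922e+00 -1.18992964e-01]
[ 7.27608647 -4.11447878  1.36841367]validation failed for argument at $[0]...
validation failed for argument at $[0]...
```

```bash
python3 -m crank '[{"x":0,"y":0,"z":0,"roll":-1},{"x":0,"y":0,"z":0,"roll":-1},{"x":0,"y":0,"z":0,"roll":-1},{"x":0,"y":0,"z":0,"roll":-1},{"x":0,"y":0,"z":0,"roll":-1},{"x":0,"y":0,"z":0,"roll":-1},{"x":0,"y":0,"z":0,"roll":-1},{"x":0,"y":0,"z":0,"roll":-1},{"x":0,"y":0,"z":0,"roll":-1},{"x":0,"y":0,"z":0,"roll":-1}]' 0 60; python3 -c "
from h import *
o=ctrl.get_obs();R=cv2.Rodrigues(o['tool_rot'])[0];print(o['t'],o['tool_pos'],R[:2,1],o['q']);print((R.T@(np.array([.5467,-.1858,.16])-o['tool_pos']))/.06)"
```

```text
t: 1.55
tool_pos: [0.2352, -0.579, 0.2422]
tool_rot: [-2.2, -2.242, -0.0]
contact_force: [-0.6, 0.2, 0.0]
opening: 0.0855
1.55 [ 0.2351719  -0.5789848   0.24217952] [0.99981939 0.01900472] [-1.30399010e+00  5.27505570e-02  1.61305498e+00  1.87225403e-06
  1.47597496e+00 -1.32299613e+00]
[6.45297137 5.31579735 1.37060136]
```

```bash
python3 -m crank '[{"x":0.8,"y":0.66,"z":0,"roll":-0.1},{"x":0.8,"y":0.66,"z":0.1,"roll":0},{"x":0.8,"y":0.66,"z":0.2,"roll":0},{"x":0.8,"y":0.66,"z":0.2,"roll":0},{"x":0.8,"y":0.66,"z":0.2,"roll":0},{"x":0.8,"y":0.66,"z":0.2,"roll":0},{"x":0.8,"y":0.66,"z":0.2,"roll":0},{"x":0.8,"y":0.66,"z":0.2,"roll":0},{"x":0,"y":0,"z":0,"roll":0}]'; cat > st.py <<'E'
from h import *
import sys
np.set_printoptions(precision=4,suppress=True)
o=ctrl.get_obs();R=cv2.Rodrigues(o['tool_rot'])[0]
print(o['t'],o['tool_pos'],'yawY',np.arctan2(R[1,1],R[0,1]),'z',R[:,2],'F',o['contact_force'],'tq',o['wrist_torque'],o['opening'],'q6',o['q'][5])
if len(sys.argv)>3: print('rows',R.T@(np.array(list(map(float,sys.argv[1:4])))-o['tool_pos'])/.06)
E
python3 st.py .5467 -.1858 .16; python3 - <<'E'
from h import *
for n in("scene","top"): cv2.imwrite(f"pics/{n}1.png",cam(n)["img"][:,:,::-1])
E
```

```text
t: 2.68
tool_pos: [0.54, -0.1875, 0.1639]
tool_rot: [-2.183, -2.256, 0.0]
contact_force: [-0.9, 0.4, -0.1]
opening: 0.0855
2.675 [ 0.54   -0.1875  0.1639] yawY 0.032934454717272306 z [-0.0018  0.0016 -1.    ] F [-0.9362  0.4194 -0.1233] tq [0.013  0.0032 0.0476] 0.08548009697524014 q6 -0.4977099057536108
rows [0.0238 0.1132 0.065 ]
```

View pics/scene1.png

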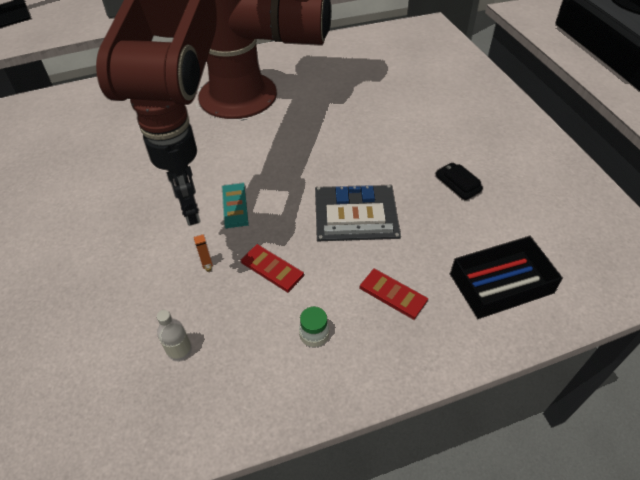

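The open gripper is above the spacer, with the fingertip at about (192,215) and the spacer top at (199,238). The path is clear, so I'll go down.

```bash
python3 -m crank '[{"x":0.024,"y":0.113,"z":0,"roll":0},{"x":0,"y":0,"z":0,"roll":0}]'; python3 st.py .5467 -.1858 .041
python3 - <<'E'
from h import *
for n in("scene","top"):
    d=cam(n); o=ctrl.get_obs(); print(proj(d,[o['tool_pos']]))
    im=d["img"][:,:,::-1]; c=im[200:280,150:250] if n=="scene" else im[210:290,370:470]
    cv2.imwrite(f"pics/{n}2.png",cv2.convertScaleAbs(cv2.resize(c,None,fx=6,fy=6,interpolation=2),alpha=1.6))
E
```

```text
t: 3.02
tool_pos: [0.5458, -0.1907, 0.1659]
tool_rot: [2.192, 2.249, 0.0]
contact_force: [-0.0, -0.5, 0.7]
opening: 0.0852
3.025 [ 0.5458 -0.1907  0.1659] yawY 0.025304405918475516 z [ 0.0009 -0.0005 -1.    ] F [-0.0265 -0.4649  0.6803] tq [ 0.0533 -0.043   0.0134] 0.08516851160663512 q6 -0.4901833637380278
rows [0.0828 0.016  2.081 ]
[[186.84887343 207.59309104]]
[[437.01280743 252.91532142]]
```

View pics/scene2.png

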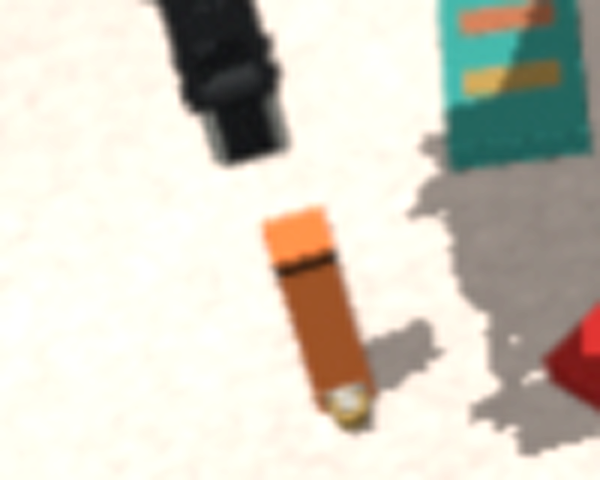

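View pics/top2.png

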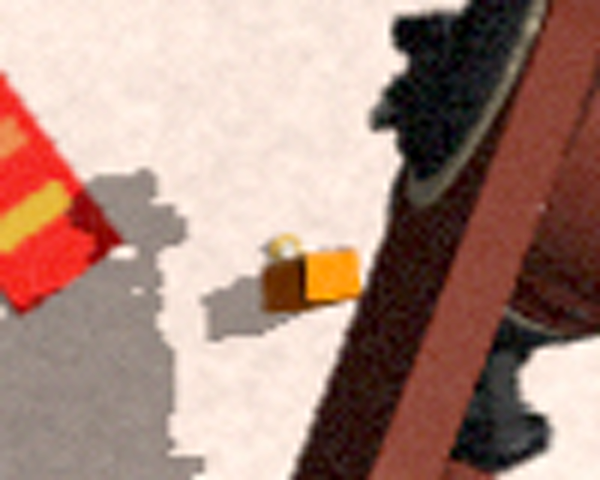

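```bash
python3 -m crank '[{"x":0.08,"y":0.02,"z":0,"roll":0},{"x":0,"y":0,"z":0.3,"roll":0},{"x":0,"y":0,"z":0,"roll":0},{"x":0,"y":0,"z":0,"roll":0}]'; python3 st.py .5467 -.1858 .041
```

```text
t: 3.62
tool_pos: [0.5464, -0.1846, 0.1466]
tool_rot: [-2.19, -2.25, 0.001]
contact_force: [0.6, -1.1, 0.5]
opening: 0.0854
3.625 [ 0.5464 -0.1846  0.1466] yawY 0.027035704326313543 z [-0.0011  0.0005 -1.    ] F [ 0.5621 -1.054   0.5295] tq [-0.0269  0.0061 -0.0321] 0.08541934366008423 q6 -0.4817835123101801
rows [-0.0215  0.0069  1.7597]
```

```bash
python3 -m crank '[{"x":-0.02,"y":0,"z":0.4,"roll":0},{"x":0,"y":0,"z":0.4,"roll":0},{"x":0,"y":0,"z":0.4,"roll":0},{"x":0,"y":0,"z":0.3,"roll":0},{"x":0,"y":0,"z":0.25,"roll":0},{"x":0,"y":0,"z":0,"roll":0},{"x":0,"y":0,"z":0,"roll":0}]'; python3 st.py .5467 -.1858 .041
python3 - <<'E'
from h import *
for n in("scene",):
    d=cam(n)
    im=d["img"][:,:,::-1]; c=im[200:280,150:250] if n=="scene" else im[210:290,370:470]
    cv2.imwrite(f"pics/{n}3.png",cv2.convertScaleAbs(cv2.resize(c,None,fx=6,fy=6,interpolation=2),alpha=1.6))
E
```

```text
t: 4.5
tool_pos: [0.5474, -0.1862, 0.0431]
tool_rot: [2.19, 2.25, 0.001]
contact_force: [-0.3, 0.1, 0.2]
opening: 0.0853
4.5 [ 0.5474 -0.1862  0.0431] yawY 0.027009297540275867 z [ 0.0012 -0.0006 -1.    ] F [-0.2785  0.0664  0.1934] tq [ 0.0063 -0.0335  0.0482] 0.08532519436968472 q6 -0.483593950279735
rows [ 0.007  -0.011   0.0352]
```

View pics/scene3.png

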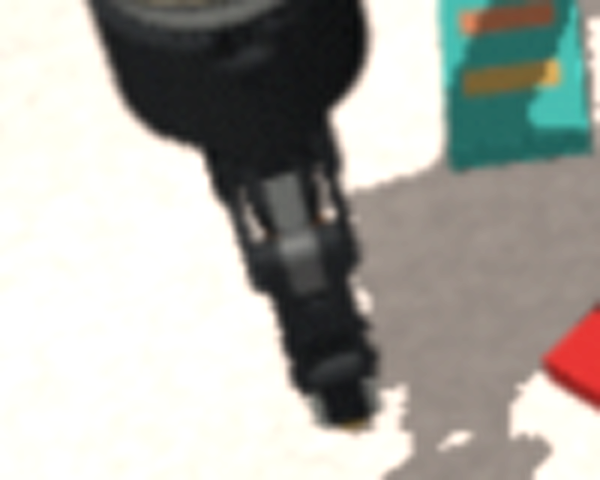

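The front finger hides the spacer in this view, with only the brass roller showing at crop (352,425). The jaws straddle it as planned, so I'll close them.

```bash
python3 -m crank '[{"x":0,"y":0,"z":0.02,"roll":0},{"x":0,"y":0,"z":0,"roll":0},{"x":0,"y":0,"z":0,"roll":0},{"x":0,"y":0,"z":0,"roll":0},{"x":0,"y":0,"z":0,"roll":0},{"x":0,"y":0,"z":0,"roll":0},{"x":0,"y":0,"z":0,"roll":0},{"x":0,"y":0,"z":0,"roll":0}]' 1 60; python3 st.py .5467 -.1858 .041
```

```text
t: 5.55
tool_pos: [0.5468, -0.1859, 0.0412]
tool_rot: [-2.191, -2.251, 0.0]
contact_force: [-0.7, 0.2, 1.4]
opening: 0.0171
5.55 [ 0.5468 -0.1859  0.0412] yawY 0.027021627426212762 z [-0.0001  0.     -1.    ] F [-0.7053  0.2199  1.384 ] tq [-0.0169  0.196  -0.0075] 0.017138331051657085 q6 -0.4836296826780223
rows [ 0.002  -0.0008  0.0034]
```

Gripped, with the opening at 17 mm. Next I'll lift, turn to the holder's yaw (about -0.297) and go above the gap.

```bash
python3 -m crank '[{"x":0,"y":0,"z":-0.3,"roll":0},{"x":0,"y":0,"z":-0.6,"roll":0},{"x":0,"y":0,"z":-0.6,"roll":0.9},{"x":0,"y":0,"z":-0.3,"roll":0.9},{"x":0,"y":0,"z":0,"roll":0.9},{"x":0,"y":0,"z":0,"roll":0}]'; python3 st.py .4809 .1524 .15
```

```text
t: 6.3
tool_pos: [0.547, -0.186, 0.1502]
tool_rot: [2.523, 1.869, 0.001]
contact_force: [0.2, -0.3, -2.3]
opening: 0.0173
6.3 [ 0.547  -0.186   0.1502] yawY -0.29565532796143495 z [ 0.0012 -0.0005 -1.    ] F [ 0.2378 -0.349  -2.2817] tq [-0.0038  0.0322  0.0552] 0.017273235963910928 q6 -0.16091577846895855
rows [ 5.0738 -2.6962 -0.0015]
```

```bash
python3 -m crank '[{"x":0.3,"y":-0.15,"z":0,"roll":0},{"x":0.6,"y":-0.3,"z":0,"roll":0},{"x":0.7,"y":-0.4,"z":0,"roll":0},{"x":0.8,"y":-0.4,"z":0,"roll":0},{"x":0.8,"y":-0.45,"z":0,"roll":0},{"x":0.8,"y":-0.45,"z":0,"roll":0},{"x":0.7,"y":-0.35,"z":0,"roll":0},{"x":0.37,"y":-0.2,"z":0,"roll":0},{"x":0,"y":0,"z":0,"roll":0},{"x":0,"y":0,"z":0,"roll":0}]'; python3 st.py .4809 .1524 .095; python3 - <<'E'
from h import *
for n in("scene","top"):
    d=cam(n)
    cv2.imwrite(f"pics/{n}4.png",cv2.convertScaleAbs(d["img"][:,:,::-1],alpha=1.6))
E
```

```text
t: 7.55
tool_pos: [0.4805, 0.1522, 0.1488]
tool_rot: [2.525, 1.869, -0.001]
contact_force: [-0.3, 0.0, -1.1]
opening: 0.0174
7.55 [0.4805 0.1522 0.1488] yawY -0.2961619006855475 z [-0.0005 -0.0004 -1.    ] F [-0.3404  0.0497 -1.0577] tq [-0.0698 -0.0205  0.0335] 0.017380702407357132 q6 0.4554790289517629
rows [0.0054 0.0062 0.8975]
```

View pics/scene4.png

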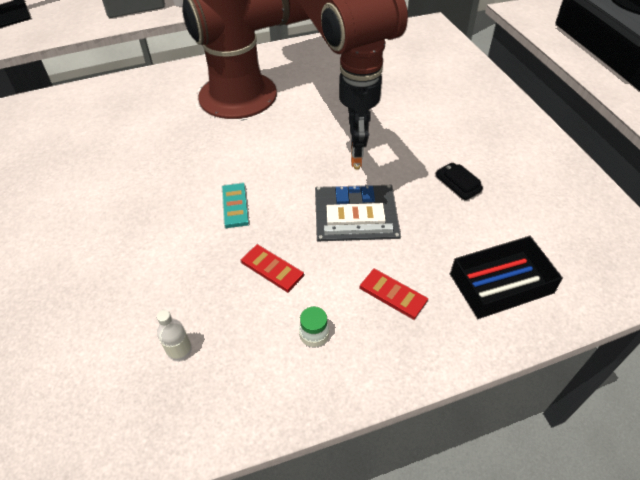

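View pics/top4.png

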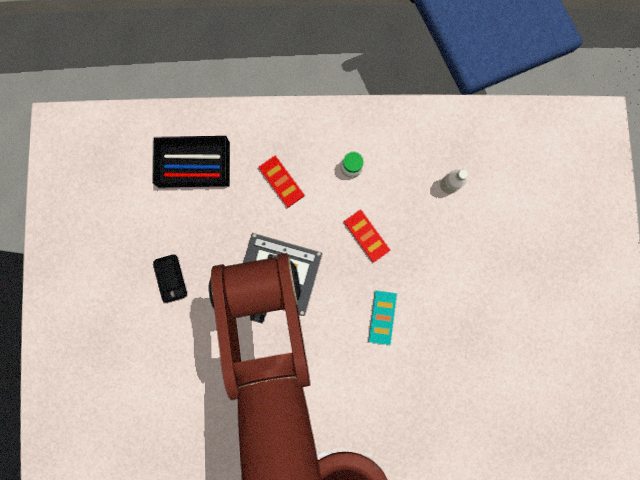

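The top view is now blocked by the arm. The scene view shows the spacer above the plate at (357,160). I'll lower it part-way and check in the scene camera.

```bash
python3 -m crank '[{"x":0,"y":0,"z":0.45,"roll":0},{"x":0,"y":0,"z":0.45,"roll":0},{"x":0,"y":0,"z":0,"roll":0},{"x":0,"y":0,"z":0,"roll":0}]'; python3 st.py .4809 .1524 .065; python3 - <<'E'
from h import *
d=cam("scene")
cv2.imwrite("pics/s5.png",cv2.convertScaleAbs(cv2.resize(d["img"][130:250,300:420,::-1],None,fx=5,fy=5,interpolation=2),alpha=1.6))
E
```

```text
t: 8.15
tool_pos: [0.4816, 0.152, 0.0961]
tool_rot: [2.526, 1.867, 0.002]
contact_force: [0.4, -0.2, -1.7]
opening: 0.0174
8.15 [0.4816 0.152  0.0961] yawY -0.29791401059711475 z [ 0.0012  0.0002 -1.    ] F [ 0.4172 -0.1557 -1.6964] tq [ 0.0395 -0.0057  0.0066] 0.01741262097361566 q6 0.45611423740914375
rows [ 0.0031 -0.0143  0.5181]
```

View pics/s5.png

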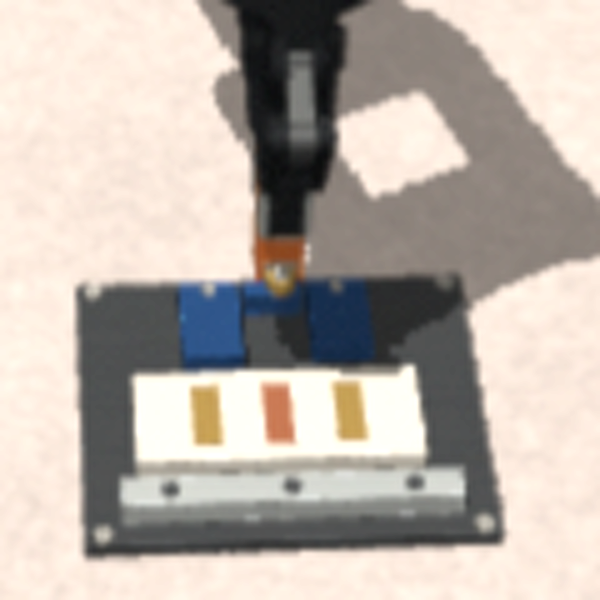

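The spacer hangs above the recess. Its roller is at crop (281,272), which is scene (355.8,184), and it points at the tile. I'll check the roller position numerically.

```bash
python3 - <<'E'
from h import *
d=cam("scene")
def cr(x,y): return (x/5+300-.4,y/5+130-.4)
print(onz(d,[cr(281,273)],.0614), "exp .4959 .1476")
# stop gap sides tops z=.02 inner edges: left stop right-edge, right stop left edge (front corners)
print(onz(d,[cr(243,346),cr(308,343)],.02), "tile back corners", onz(d,[cr(133,374),cr(415,366)],.02))
u=np.array([.956,-.293]);v=np.array([.293,.956])
for p in [(243,346),(308,343),(133,374),(415,366),(281,273)]:
    z=.0614 if p==(281,273) else .02
    w=onz(d,[cr(*p)],z)[0][:2]-[.565,.1266]; print(p,w@u,w@v)
E
```

```text
[[0.49113987 0.14955819 0.0614    ]] exp .4959 .1476
[[0.48804911 0.1350043  0.02      ]
 [0.49566222 0.16187482 0.02      ]] tile back corners [[0.48795223 0.08520431 0.02      ]
 [0.52350241 0.19967571 0.02      ]]
(243, 346) -0.07602751184456896 -0.014512095775524163
(308, 343) -0.07662244042646255 0.013406758493003415
(133, 374) -0.061528727831214644 -0.06214927306147907
(415, 366) -0.06108287792219185 0.057701583347773644
(281, 273) -0.07733703458039566 0.0003070074109745705
```

Sideways it is centred: the roller is at +0.3 mm and the gap at -0.5 mm. I'll move 2 mm forward for clearance at the back, then go down gently.

```bash
python3 -m crank '[{"x":-0.01,"y":0.02,"z":0.2,"roll":0},{"x":0,"y":0,"z":0.2,"roll":0},{"x":0,"y":0,"z":0.15,"roll":0},{"x":0,"y":0,"z":0.1,"roll":0},{"x":0,"y":0,"z":0,"roll":0},{"x":0,"y":0,"z":0,"roll":0}]'; python3 st.py .4828 .1517 .052; python3 -m crank '[{"x":0,"y":0,"z":0,"roll":0}]'; python3 st.py .4828 .1517 .052;python3 - <<'E'
from h import *
d=cam("scene")
cv2.imwrite("pics/s6.png",cv2.convertScaleAbs(cv2.resize(d["img"][130:250,300:420,::-1],None,fx=5,fy=5,interpolation=2),alpha=1.6))
E
```

```text
t: 9.0
tool_pos: [0.4821, 0.1515, 0.0564]
tool_rot: [2.525, 1.868, 0.001]
contact_force: [-0.6, -0.6, -1.2]
opening: 0.0173
9.0 [0.4821 0.1515 0.0564] yawY -0.2969305543444732 z [ 0.0006  0.0001 -1.    ] F [-0.5515 -0.5726 -1.1555] tq [ 0.0444 -0.0141  0.0153] 0.017318072084555217 q6 0.4541312761392009
rows [0.0057 0.0099 0.0729]
t: 9.12
tool_pos: [0.4823, 0.1515, 0.0566]
tool_rot: [2.525, 1.868, 0.001]
contact_force: [0.5, -0.2, -1.1]
opening: 0.0175
9.125 [0.4823 0.1515 0.0566] yawY -0.2969845081196482 z [ 0.001   0.0001 -1.    ] F [ 0.5085 -0.2367 -1.071 ] tq [-0.0293 -0.0331  0.0124] 0.017549016423515522 q6 0.4541411506932698
rows [0.0053 0.0079 0.077 ]
```

View pics/s6.png

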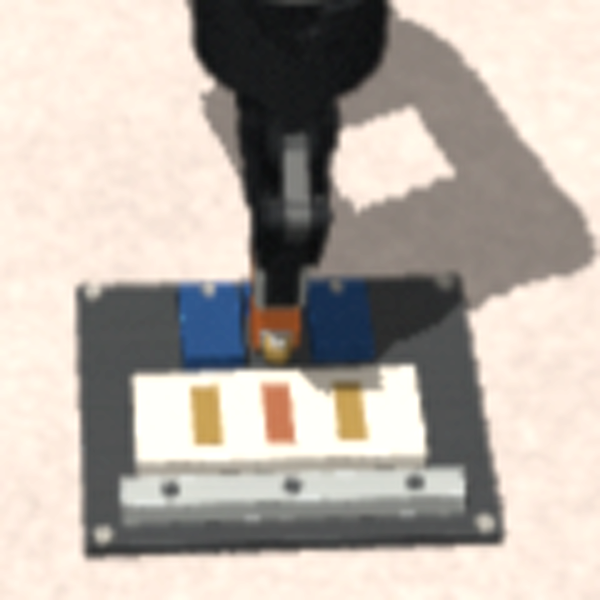

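The spacer is in the recess with its nose at crop (276,347), clear of the tile. I'll lower it the last 4.5 mm, watching the vertical force.

```bash
python3 -m crank '[{"x":0.05,"y":0.01,"z":0.075,"roll":0},{"x":0,"y":0,"z":0,"roll":0},{"x":0,"y":0,"z":0,"roll":0}]'; python3 st.py; python3 -m crank '[{"x":0,"y":0.08,"z":0,"roll":0},{"x":0,"y":0,"z":0,"roll":0}]'; python3 st.py
```

```text
t: 9.55
tool_pos: [0.4832, 0.1542, 0.0515]
tool_rot: [-2.525, -1.868, 0.0]
contact_force: [0.3, -0.3, -2.3]
opening: 0.0172
9.55 [0.4832 0.1542 0.0515] yawY -0.2968309325899256 z [-0.0003 -0.0001 -1.    ] F [ 0.2751 -0.3486 -2.334 ] tq [-0.0225 -0.0845  0.0046] 0.017197420660039275 q6 0.45894734057004405
t: 9.8
tool_pos: [0.4884, 0.1526, 0.0518]
tool_rot: [2.526, 1.868, 0.001]
contact_force: [-0.4, -0.6, -1.0]
opening: 0.0174
9.8 [0.4884 0.1526 0.0518] yawY -0.2972975121818513 z [ 0.0005  0.0001 -1.    ] F [-0.3828 -0.5588 -1.0271] tq [ 0.0294  0.0143 -0.0012] 0.01735621002071711 q6 0.45469799210688033
```

I typed an x of 0.05 instead of 0.005 there, which moved the spacer 3 mm sideways. It is still inside the 5 mm clearance, and I'll take it back now. Then I'll push in small steps.

```bash
python3 -m crank '[{"x":-0.04,"y":0,"z":0,"roll":0},{"x":0,"y":0,"z":0,"roll":0}]'; python3 st.py; python3 -m crank '[{"x":0,"y":0.03,"z":0,"roll":0},{"x":0,"y":0.03,"z":0,"roll":0},{"x":0,"y":0.03,"z":0,"roll":0},{"x":0,"y":0,"z":0,"roll":0},{"x":0,"y":0,"z":0,"roll":0}]'; python3 st.py;python3 - <<'E'
from h import *
d=cam("scene")
cv2.imwrite("pics/s7.png",cv2.convertScaleAbs(cv2.resize(d["img"][130:250,300:420,::-1],None,fx=5,fy=5,interpolation=2),alpha=1.6))
E
```

```text
t: 10.05
tool_pos: [0.4871, 0.1503, 0.0516]
tool_rot: [-2.526, -1.868, 0.0]
contact_force: [0.3, 0.0, -1.5]
opening: 0.0173
10.05 [0.4871 0.1503 0.0516] yawY -0.2972348407126816 z [-0.0001 -0.     -1.    ] F [ 0.2767  0.0192 -1.5378] tq [-0.0204  0.0108 -0.03  ] 0.017263613235212 q6 0.45043106177157544
t: 10.68
tool_pos: [0.4924, 0.1489, 0.0517]
tool_rot: [2.526, 1.868, 0.0]
contact_force: [0.5, 0.2, -2.2]
opening: 0.017
10.675 [0.4924 0.1489 0.0517] yawY -0.29693034136509755 z [ 0.0002 -0.     -1.    ] F [ 0.4543  0.1937 -2.1567] tq [ 0.0055 -0.0306  0.0439] 0.01703947740841733 q6 0.4458223358422272
```

View pics/s7.png

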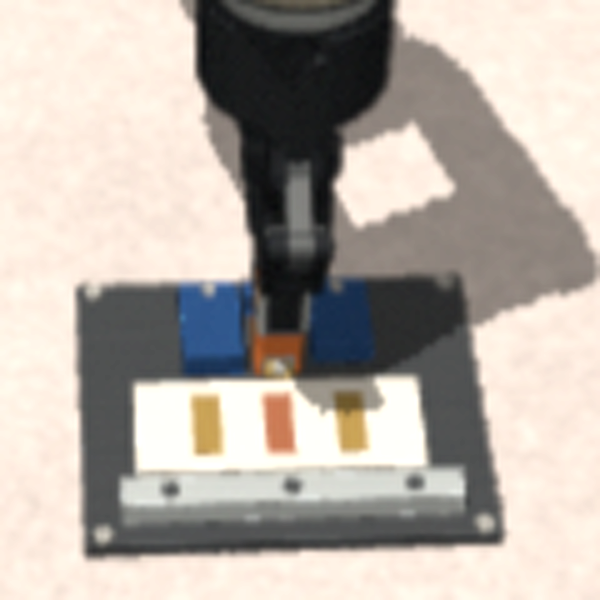

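The nose at crop (278,370) now touches the tile and has begun to move it, back edge y 368 to 379, evenly along its length. I'll continue and watch the force.

```bash
for i in 1 2; do python3 -m crank '[{"x":0,"y":0.025,"z":0,"roll":0},{"x":0,"y":0.025,"z":0,"roll":0},{"x":0,"y":0,"z":0,"roll":0},{"x":0,"y":0,"z":0,"roll":0}]'|grep -E "contact|pos"; done; python3 st.py;python3 - <<'E'
from h import *
d=cam("scene")
cv2.imwrite("pics/s8.png",cv2.convertScaleAbs(cv2.resize(d["img"][130:250,300:420,::-1],None,fx=5,fy=5,interpolation=2),alpha=1.6))
E
```

```text
tool_pos: [0.4952, 0.148, 0.0516]
contact_force: [1.3, 0.5, -1.4]
tool_pos: [0.4976, 0.1472, 0.0513]
contact_force: [-2.6, 1.0, -1.0]
11.725 [0.4976 0.1472 0.0513] yawY -0.2969702273241972 z [-0.0011  0.0001 -1.    ] F [-2.6092  0.9839 -0.9846] tq [0.2369 0.592  0.0028] 0.017114901829396845 q6 0.44082071256574323
```

View pics/s8.png

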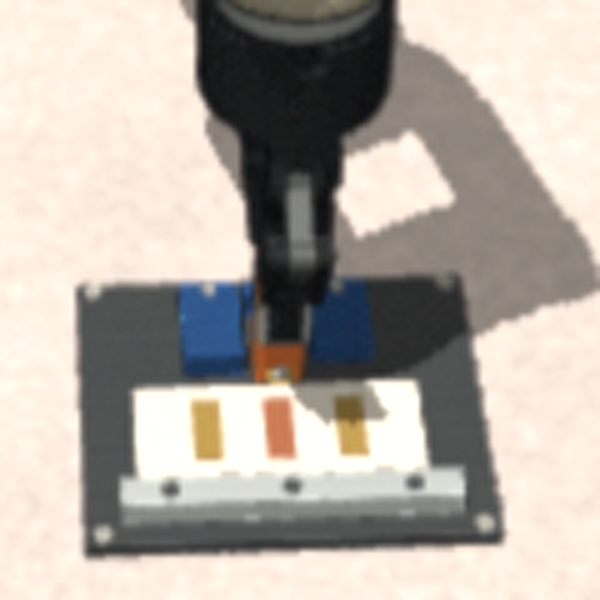

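The tile has reached the rail and the force is 2.8 N. I'll go to about 6 N.

```bash
python3 -m crank '[{"x":0,"y":0.015,"z":0,"roll":0},{"x":0,"y":0.015,"z":0,"roll":0},{"x":0,"y":0,"z":0,"roll":0},{"x":0,"y":0,"z":0,"roll":0},{"x":0,"y":0,"z":0,"roll":0}]'; python3 st.py; python3 -m crank '[{"x":0,"y":0,"z":0,"roll":0},{"x":0,"y":0,"z":0,"roll":0}]'; python3 st.py
```

```text
t: 12.4
tool_pos: [0.4993, 0.1467, 0.0513]
tool_rot: [-2.525, -1.868, 0.002]
contact_force: [-4.5, 2.0, 0.1]
opening: 0.0172
12.4 [0.4993 0.1467 0.0513] yawY -0.29705487296153077 z [-0.0014  0.0002 -1.    ] F [-4.4669  1.9839  0.0781] tq [0.3803 0.8955 0.0409] 0.01718241338405227 q6 0.43932585166784216
t: 12.65
tool_pos: [0.4993, 0.1467, 0.0513]
tool_rot: [-2.525, -1.868, 0.002]
contact_force: [-5.4, 1.6, -1.5]
opening: 0.0171
12.65 [0.4993 0.1467 0.0513] yawY -0.297035491558068 z [-0.0014  0.0001 -1.    ] F [-5.4191  1.5809 -1.4794] tq [ 0.352   0.9462 -0.0102] 0.01710463080812977 q6 0.4393590626060392
```

```bash
python3 -m crank '[{"x":0,"y":0.014,"z":0,"roll":0},{"x":0,"y":0,"z":0,"roll":0},{"x":0,"y":0,"z":0,"roll":0},{"x":0,"y":0,"z":0,"roll":0}]'; python3 st.py; python3 -m crank '[{"x":0,"y":0,"z":0,"roll":0},{"x":0,"y":0,"z":0,"roll":0}]'; python3 st.py
python3 - <<'E'
from h import *
d=cam("scene")
cv2.imwrite("pics/s9.png",cv2.convertScaleAbs(cv2.resize(d["img"][165:245,305:405,::-1],None,fx=8,fy=7.5,interpolation=2),alpha=1.3))
E
```

```text
t: 13.15
tool_pos: [0.4999, 0.1465, 0.0513]
tool_rot: [-2.525, -1.867, 0.002]
contact_force: [-5.5, 2.0, -1.5]
opening: 0.0171
13.15 [0.4999 0.1465 0.0513] yawY -0.29704467867218404 z [-0.0019  0.0002 -1.    ] F [-5.48    2.0155 -1.5436] tq [0.3369 1.045  0.0028] 0.017076425224266816 q6 0.4386579606473735
t: 13.4
tool_pos: [0.4999, 0.1465, 0.0513]
tool_rot: [-2.525, -1.868, 0.002]
contact_force: [-5.3, 2.5, -1.1]
opening: 0.0173
13.4 [0.4999 0.1465 0.0513] yawY -0.29701511938201874 z [-0.0019  0.0002 -1.    ] F [-5.2547  2.4716 -1.1022] tq [ 0.3726  1.0263 -0.0498] 0.01727617342791432 q6 0.43866517942806915
```

View pics/s9.png

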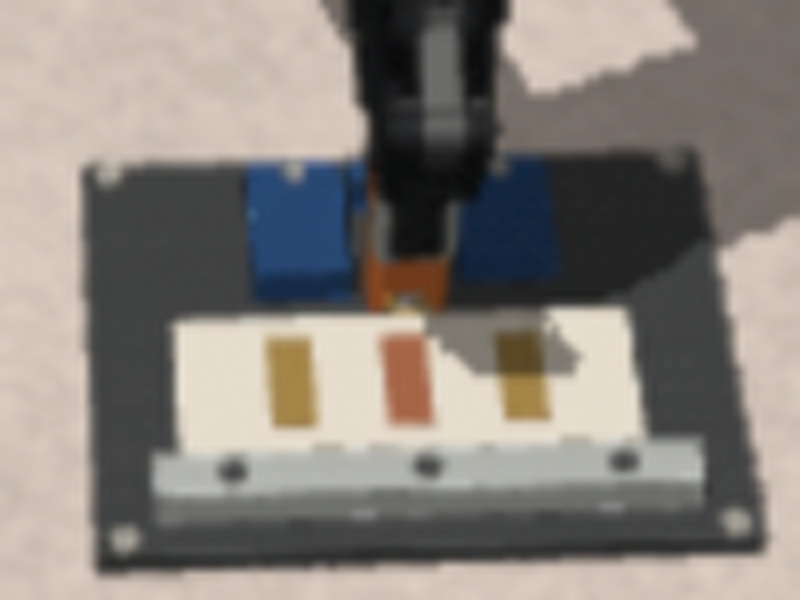

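The tile's front edge lies on the rail from crop (182,452) to (645,438), with no dark gap. The spacer is upright in the recess. I'll check both ends numerically.

```bash
python3 - <<'E'
from h import *
d=cam("scene")
c=lambda x,y:(x/8+305-.44,y/7.5+165-.43)
L=onz(d,[c(172,322),c(628,308),c(182,453),c(645,439),c(152,455),c(703,438)],.02)[:,:2]-[.565,.1266]
u=np.array([.956,-.293]);v=np.array([.293,.956])
print(np.c_[L@u,L@v].round(4))
b=proj(d,[[.4999+.0,.1465,.09]]);print(b)
E
python3 st.py; python3 -m crank '[{"x":0,"y":0,"z":0,"roll":0},{"x":0,"y":0,"z":0,"roll":0},{"x":0,"y":0,"z":0,"roll":0},{"x":0,"y":0,"z":0,"roll":0}]'; python3 st.py
```

```text
[[-0.0525 -0.0628]
 [-0.0528  0.0578]
 [-0.0033 -0.0621]
 [-0.0034  0.0567]
 [-0.0029 -0.0698]
 [-0.0031  0.0716]]
[[356.50295212 177.21957573]]
13.5 [0.4999 0.1465 0.0513] yawY -0.2970087933723982 z [-0.0019  0.0002 -1.    ] F [-5.7094  0.8978 -1.2588] tq [0.4386 1.0092 0.0143] 0.017442837017357757 q6 0.43864446322783585
t: 14.0
tool_pos: [0.4999, 0.1465, 0.0513]
tool_rot: [-2.525, -1.868, 0.002]
contact_force: [-5.8, 2.3, 0.1]
opening: 0.0172
14.0 [0.4999 0.1465 0.0513] yawY -0.2969889866269062 z [-0.0019  0.0002 -1.    ] F [-5.7781  2.2858  0.1315] tq [ 0.3744  1.0076 -0.0241] 0.01715637260904426 q6 0.43865527303715107
```

```bash
python3 -c "
from station import ctrl
print(ctrl.finish_job())"
```

```text
the job is handed in; nothing more can be done
None
```

I gripped the orange spacer across its x faces and lowered it into the recess in front of the short stop, which is the middle one. With its nose I pushed the white tile onto the rail. I handed the job in at about 14 s with the spacer still gripped and pressing. No verdict was reported.

**Last checks**
- **Tile:** both ends of its rail edge measure within 0.5 mm of the rail's inner edge (scene camera). Its back face is about 49.5 mm from the rail at both ends, against 50 mm nominal.
- **Push:** the measured push is about 5.5–6.2 N and steady, which puts the nose about 4.5–5 mm in. That squeeze is worked out from the force, not seen directly.
- **Spacer position:** its underside is about 2 mm above the plate and it is centred on the short stop. Its turn is within about 0.01 rad of the measured holder angle and the tool's tilt is 0.002 rad. These come from the tool pose, assuming the spacer did not shift in the grip.

**Disagreements and slips**
- **Row format:** my first two move calls were refused because the rows lacked keys; nothing moved.
- **Sideways slip:** inside the gap I typed a shift of about 3 mm sideways by mistake. It stayed within the 5 mm clearance, no contact showed in the force reading, and I corrected it before pushing.
- **Cameras:** the scene camera reads about 2–4 mm off the top camera and tool pose along the push direction, so I went by force for the final push. The arm blocked the top camera at the end, so the final images come from the scene camera only.

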